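# Close a tea jar and lock its lid with the wooden bar

### The arm

A 6-joint arm with a two-finger parallel gripper is mounted at the origin on the work surface. World frame = base frame: x ahead of the robot, y to its left, z up, the work surface at z = 0. Lengths are in m, angles in rad, forces in N, time in s.
With the tool pointing down it reaches from about 0.3 to 0.875 m from the base axis. Payload 6.4 kg.
Tool frame: the origin (TCP) lies midway between the tips of the shut fingers; the grasp point (between the pads) lies 19 mm behind it; z points along the fingers, y is the line along which they close (so a half turn about z gives the same grasp; the last joint's range is limited). The gripper opens to 85 mm and grips with 20 to 120 N. Pads are 22 mm wide; open, the fingers measure 114 mm over their backs; the gripper's body (76 mm by 85 mm) begins 54 mm behind the grasp point. The pads swing forward as they close: fully open they stand 13 mm farther back than shut.
Start: joints at [-1.371, 0.181, 1.607, -0, 1.354, -0.206], TCP at [0.227, -0.528, 0.231] pointing down, gripper open.
Joint ranges: [-2.99, 2.99], [-0.89, 2.07], [0.3, 2.58], [-1.14, 4.28], [0, 2.63], [-3.12, 3.12]. Speed limits (rad/s): [2.57, 2.57, 3.01, 3.14, 3.14, 3.14].

### API

Orientations are given as a unit quaternion [w, x, y, z].
In Python, from bench import ctrl gives the robot as it stands. The module is installed in compiled form; this text tells all that it offers.
- The arm moves only by the tool move_arm, never from a script. Its argument "plan" is one flat list of numbers, 6 for each row, row after row: the shift along the world's x, y, z in units of 50 mm (1.0 is 50 mm), then the turn, a rotation vector about the world's x, y, z in rad. A call has 1 to 10 rows; each row is the pose to reach, as a shift and turn from the pose commanded when the call began; what a row does not reach only later rows make up. A row lasts 1/8 s, in which the tool goes at most 62.5 mm and 10.7 degrees, less where a joint would pass 70% of its speed; a pose out of reach is approached as far as the arm can. A call with a gripper value outside its range is refused whole. "grip" is the finger opening in mm, from 0 to 85.4, set as the call begins (left out, the last holds). The fingers move at their own pace and stop on an object; the grip force is fixed at half the most. Time passes only in rows, so rows that repeat a pose let the fingers close. It gives the time, the measured TCP pose, the force, the opening and the grip force at its end, in the units of the state.
- ctrl.get_obs(): the state, without advancing time (a new reading comes with each control period).
- ctrl.camera(name): name is "scene" or "top" or "wrist"; returns a dict with "pixels" (420x560x3 uint8, red, green, blue), "fx", "fy", "cx", "cy" (pixels), "dist_coeffs" ([k1, k2, p1, p2, k3] as OpenCV has them; the pictures are not rectified), "origin" and "attitude" of the camera in the world. Camera axes: x right, y down, z forward; pixel columns grow to the right and rows downward; lengths in m; the calibration is good to about 2 mm. A picture is of the moment at which its call begins. There is no depth.
- ctrl.hand_in(): hands the job in; it is judged then, once.
The state is a dict: "time_s": time; "q": joint angles; "dq": joint speeds; "joint_efforts": joint torques, N m; "eef_pos": TCP position; "eef_rot": TCP orientation; "wrist_force": force on the tool from outside, world axes, zero at the start; "torque": the same for the moment, N m; "opening": opening from 0.0 (shut) to 1.0 (fully open); "grasp_force": force on a finger pad.
Only numpy, scipy, OpenCV 4.12 (cv2) and the standard library are available. Lean on these libraries where they do the work, as an engineer would, in place of code of your own. Each camera call takes 0.05 s, during which the arm holds its last target. There are 200 camera calls.

### The job

Close the stoneware tea jar and lock it: lift the lid by the loop on top, lower it gently into the jar's mouth so that it lies down flat with its loop in line with the jar's two ears, and let it go. Then draw the wooden locking bar out of the slanted tool rack and thread it, thin end first and from either side, through one ear, the lid's loop and the other ear, until its thick head is up against the ear; let go. Do not push the jar out of its place or tip it, be gentle with the pottery, and leave the cups, the glaze pot and the white dish where they are.

Things in the scene. Friction and masses are not known exactly. Their poses are not given: they have to be found in the camera images.
- jar: Round stoneware tea jar, brown with cream neck and ears, loose on the table, about 1.2 kg, 138 mm across; neck 96 mm across outside, mouth 77 mm inside, rim (the lid's seat) 112 mm above the underside. Origin: centre of the underside; z up; y runs through its two upright ears, which stand at y = 51 to 63 mm and -63 to -51 mm, tops at z = 164 mm.
- ear_left (a point): Centre of the hole's mouth on the outer face of the +y ear (jar frame 0, 63, 146 mm); axes as the jar. Each ear is an arched lug 35 mm wide along x and 12 mm thick along y, with a round 17 mm hole along y.
- ear_right (a point): Centre of the hole's mouth on the outer face of the -y ear (jar frame 0, -63, 146 mm); axes as the jar. Same ear as the other.
- lid: Cream stoneware lid, about 170 g, lying right way up on the table at the left or right, any yaw. Origin: centre of its underside; z up. Below: a flange 73 mm across (62 at its foot), 10 mm deep; above it a disc 92 mm across, underside at z = 10, top at 19 mm; on the disc an upright loop. Seated, its origin is 102 mm above the jar's, with about 2 mm of play all round; same either way round.
- lid_hole (a point): Centre of the hole in the lid's loop (lid frame 0, 0, 44 mm); axes as the lid. The loop is an arched lug 35 mm wide along x (sides upright up to z = 44 mm), 14 mm thick along y, top at z = 61 mm, with a round 17 mm hole along y. With the lid seated it is level with the ears' holes.
- bar: Turned wooden locking bar, about 30 g: pale round shaft 12 mm across, 140 mm long, and a darker cylindrical head 23 mm across, 40 mm long, with a brass band. Origin: on the axis at the head's face, where the shaft begins; x points along the shaft to the tip; the head reaches to x = -40 mm. It starts in the rack, head up, leaning about 55 degrees from vertical.
- bar_tip (a point): Centre of the bar's tip (bar frame 140, 0, 0 mm); axes as the bar. The last 12 mm of the shaft taper to 6 mm across. At the start the tip is 40 mm deep in a 13.8 mm round socket of the rack, from which the bar must be drawn along its own axis.
- rack: Slanted wooden tool rack, fixed, left or right; 190 mm wide (y), 94 mm deep, 87 mm high. Origin on the table under the block; sockets lean towards its +x. The bar stands in the socket at y = 55 mm, its head's face at about 117, 55, 122 mm. Three thin modelling tools stay fixed in it at y = -15, -40, -65 mm, leaning alike, none higher than the bar.
- cup_a: Brown tea cup, 72 mm across, 52 mm high. Origin: centre of the underside. Leave it.
- cup_b: Dark tea cup, 72 mm across, 52 mm high. Origin: centre of the underside. Leave it.
- cup_c: Brown tea cup, 72 mm across, 52 mm high, on the robot's side of the jar. Origin: centre of the underside. Leave it.
- cup_d: Light brown tea cup, 66 mm across, 48 mm high. Origin: centre of the underside. Leave it.
- glaze_pot: White plastic glaze pot with a blue lid, 54 mm across, 62 mm high, on the robot's side of the jar. Origin: centre of the underside. Leave it.
- dish: Small white glaze dish, 84 mm across, 24 mm high. Origin: centre of the underside. Leave it.
There are look-alikes about, which are no part of the job. Leave any pink look-alike of the lid alone. Leave any orange look-alike of the bar alone.

How it is judged:
By the outcome, as a careful person would: the job done as asked, in the order asked, and still so for the second after the job is handed in, with the robot touching nothing.
It also fails if it takes over 72 s, if anything falls off the work surface, if the arm or the gripper's body presses on something with over 40 N, if the wrist force passes 120 N, or if a joint passes its speed limit or range.

## Working session

There is one attempt and no reset: what is moved stays moved. The work goes in short steps, Python scripts to look and compute and a tool call to move; the robot and the scene stay as the last step left them, time stands still between calls to the robot, and variables do not carry over. Pictures are saved under pics/ and viewed, at most 10 in all, crops included, and the job is handed in when it is done.

Besides the shell and the picture viewer there is one more tool, called in YAML: its name, and indented under it one key for each argument. move_arm: Moves the arm, as the interface text tells. Its arguments: {"type":"object","properties":{"plan":{"type":"array"},"grip":{"type":"number"}},"required":["plan"]}

```bash
mkdir -p pics
cat > h.py <<'E'
import numpy as np, cv2, json
from scipy.spatial.transform import Rotation as R
from bench import ctrl
def snap(n,f):
    c=ctrl.camera(n); cv2.imwrite('pics/'+f+'.png',c['pixels'][:,:,::-1])
    json.dump({k:np.asarray(v).tolist() for k,v in c.items() if k!='pixels'},open('pics/'+f+'.json','w'))
    return c
def load(f): return json.load(open('pics/'+f+'.json'))
def rot(a):
    a=np.asarray(a,float)
    return a if a.shape==(3,3) else R.from_quat(a,scalar_first=True).as_matrix()
def K(c): return np.array([[c['fx'],0,c['cx']],[0,c['fy'],c['cy']],[0,0,1]])
def ray(c,p):
    u=cv2.undistortPoints(np.array([[p]],float),K(c),np.array(c['dist_coeffs']))[0,0]
    return np.array(c['origin']),rot(c['attitude'])@np.array([u[0],u[1],1])
def onz(c,p,z):
    o,d=ray(c,p); return o+d*(z-o[2])/d[2]
def proj(c,X):
    A=rot(c['attitude']); X=(np.atleast_2d(X)-np.array(c['origin']))@A
    return cv2.projectPoints(X,np.zeros(3),np.zeros(3),K(c),np.array(c['dist_coeffs']))[0][:,0]
E
python3 - <<'E'
from h import *
for n in('scene','top'):
    c=snap(n,n+'0'); print(n,c['origin'],c['attitude'],c['fx'],c['cx'],c['cy'],c['dist_coeffs'])
a=cv2.imread('pics/top0.png');print(ctrl.get_obs())
E
```

```text
scene [1.0580763  0.64049942 1.11056   ] [-0.11683243  0.32589051  0.88605114 -0.3083163 ] 431.45203403174753 280.34912973761624 211.2480926266966 [0.01134513 0.         0.         0.         0.        ]
top [0.38388883 0.03607565 1.58970115] [-0.02456524  0.70878409 -0.70392695  0.03883954] 505.3040625344576 287.95098013046527 211.52242992582674 [-0.0295888  0.         0.         0.         0.       ]
{'time_s': 0.1, 'q': array([-1.37131687e+00,  1.81500779e-01,  1.60788511e+00, -6.69606351e-06,
        1.35380841e+00, -2.06293338e-01]), 'dq': array([-0.00017377, -0.00115272, -0.00218045, -0.00050552, -0.00225006,
       -0.00054507]), 'joint_efforts': array([-2.01186924e-05, -4.45876873e+01, -3.52241743e+01, -2.41327298e-04,
        4.17754796e-03, -2.78812263e-05]), 'eef_pos': array([ 0.22688746, -0.52780981,  0.23046618]), 'eef_rot': array([-8.00830293e-04,  9.79488597e-01,  2.01498006e-01, -5.40570833e-07]), 'wrist_force': array([-0.29947197, -0.2951507 ,  1.2344343 ]), 'torque': array([0.01382366, 0.011284  , 0.00526926]), 'grasp_force': 0.0, 'opening': 1.0012294306085514}
```

View pics/top0.png

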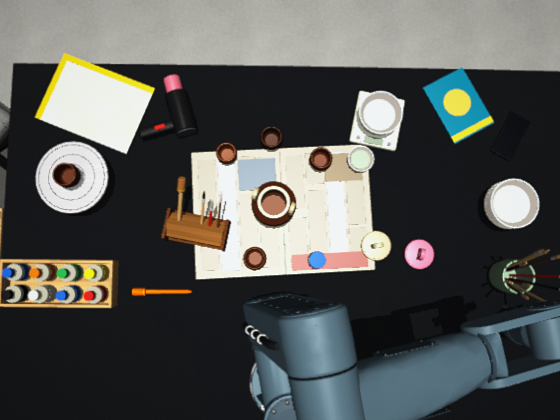

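View pics/scene0.png

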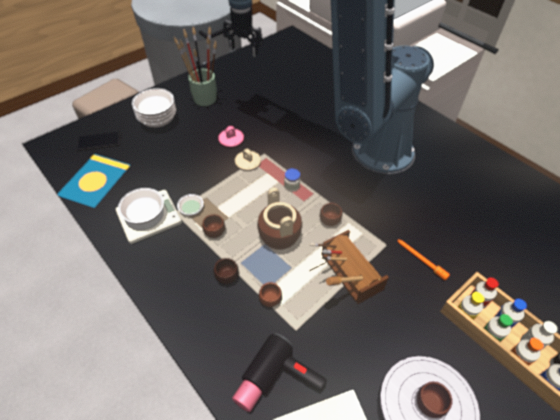

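Top view: the cream lid is at (376,246), with a pink look-alike at (419,254). The jar is at (273,203). The rack is at (197,228), with the bar's head at about (181,186), and the orange look-alike bar lies at (160,292). The cream lid and the wooden bar in the rack fit the description. I'll confirm them in one enlarged crop.

Run:
```python
from h import *
a=cv2.imread('pics/top0.png');b=cv2.imread('pics/scene0.png')
t=cv2.resize(a[150:280,155:435],None,fx=2.8,fy=2.8,interpolation=cv2.INTER_CUBIC)[:300+64]
s=cv2.resize(b[120:320,210:400],None,fx=1.15*1,fy=1.15)
t=cv2.resize(a[165:270,155:435],(784,294),interpolation=cv2.INTER_CUBIC)
l=cv2.resize(b[225:305,300:395],(356,300),interpolation=cv2.INTER_CUBIC)
r=cv2.resize(b[140:240,225:367],(426,300),interpolation=cv2.INTER_CUBIC)
m=np.hstack([l,r]); m=cv2.resize(m,(784,300))
cv2.imwrite('pics/crop0.png',np.vstack([t,m]))
c=load('top0')
for n,p,z in [('lid',(376,246),.02),('loop',(377,246),.055),('jar',(273,203),.112),('rack',(197,228),.08),('barhead',(181,181),.14),('pot',(317,260),.06),('cup_c',(255,258),.05),('cupd',(320,159),.05),('dish',(360,158),.02),('cupa',(227,153),.05),('cupb',(271,137),.05)]: print(n,onz(c,p,z).round(3))
```

```text
lid [ 0.42 -0.27  0.02]
loop [ 0.419 -0.266  0.055]
jar [0.542 0.051 0.112]
rack [0.468 0.277 0.08 ]
barhead [0.6   0.317 0.14 ]
pot [ 0.375 -0.083  0.06 ]
cup_c [0.38  0.104 0.05 ]
cupd [ 0.686 -0.093  0.05 ]
dish [ 0.697 -0.222  0.02 ]
cupa [0.702 0.195 0.05 ]
cupb [0.754 0.059 0.05 ]
```

View pics/crop0.png

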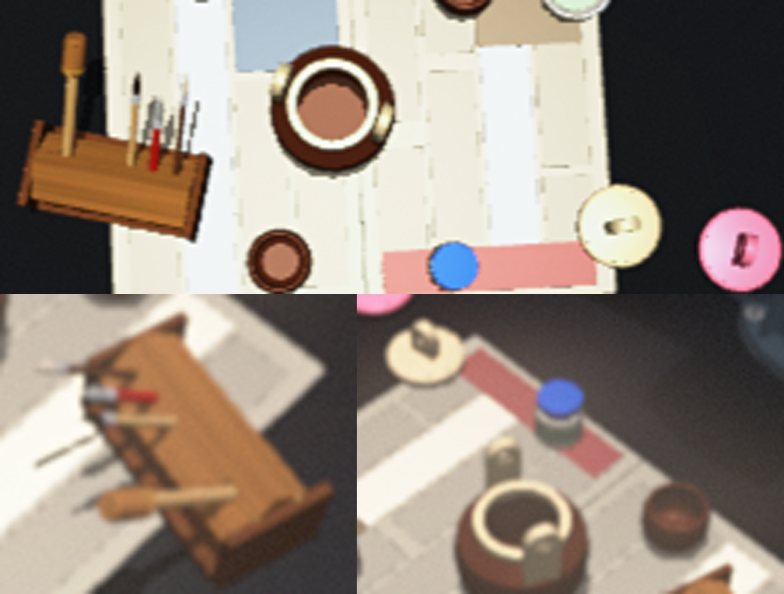

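The crop shows the cream lid at top (376,246) with its loop elongated roughly along image x. The bar is in the rack's left socket with its head up. The jar's ears run from about (255,194) to (292,209). I'll move over the lid with a matching yaw.

move_arm:
  plan: [3.5, 5.0, -0.2, 0, 0, 1.5, 3.5, 5.0, -0.2, 0, 0, 1.5, 3.5, 5.0, -0.2, 0, 0, 1.5, 3.5, 5.0, -0.2, 0, 0, 1.5, 3.5, 5.0, -0.2, 0, 0, 1.5, 3.5, 5.0, -0.2, 0, 0, 1.5, 3.5, 5.0, -0.2, 0, 0, 1.5, 3.5, 5.0, -0.2, 0, 0, 1.5, 3.5, 5.0, -0.2, 0, 0, 1.5, 3.5, 5.0, -0.2, 0, 0, 1.5]
  grip: 50

```text
time_s: 1.35
eef_pos: [0.4019, -0.2782, 0.2211]
eef_rot: [-0.0, 0.581, 0.814, 0.0]
wrist_force: [0.3, 0.6, -0.2]
opening: 0.586
grasp_force: 0.0
```

Run:
```python
from h import *
c=snap('wrist','w1'); o=ctrl.get_obs(); print(o['time_s'],o['eef_pos'],o['eef_rot'],o['q'],c['origin'],c['attitude'],c['fx'])
snap('top','top1')
Rm=rot(o['eef_rot']); print('cam in tool',Rm.T@(c['origin']-o['eef_pos']), (Rm.T@rot(c['attitude'])).round(3))
```

```text
1.4 [ 0.40187504 -0.27828606  0.22114532] [-1.58969194e-04  5.80602339e-01  8.14187262e-01  3.43031742e-05] [-8.49033416e-01 -5.03507506e-03  1.82880347e+00 -5.72337310e-06
  1.31814947e+00 -1.18089169e+00] [ 0.37723973 -0.20513078  0.36282123] [0.15194918 0.97466762 0.16216844 0.02521641] 347.0895970439615
cam in tool [ 0.07723233  0.00052472 -0.14165292] [[-0.002 -0.952 -0.305]
 [ 1.    -0.002 -0.001]
 [-0.    -0.305  0.952]]
```

View pics/w1.png

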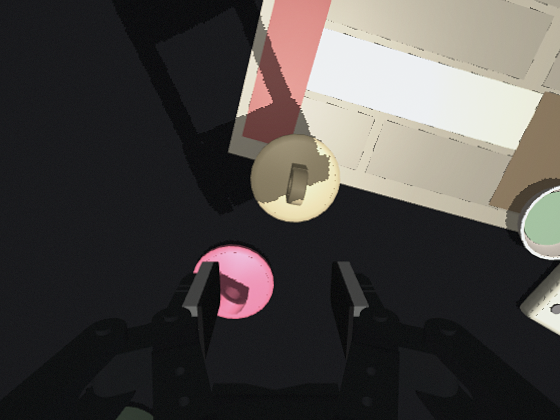

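The wrist view shows the cream lid centred near (295,178), with the loop upright in the image from about (298,165) to (295,203). The pink lid is at (233,282). I'll fit the lid pose with a model overlay.

```bash
cat >> h.py <<'E'
def lug(w,t,z0,zc,top,cx=0):  # outline pts of both faces of arched lug, hole circle
    a=np.linspace(0,np.pi,13); 
    arch=[(w/2,z0)]+[(w/2*np.cos(i),zc+(top-zc)*np.sin(i)) for i in a]+[(-w/2,z0)]
    h=[(.0085*np.cos(i),zc+.0085*np.sin(i)) for i in np.linspace(0,2*np.pi,25)]
    return [np.array([(x,cx+s*t/2,z) for x,z in q]) for s in(-1,1) for q in(arch,h)]
def circ(r,z): a=np.linspace(0,2*np.pi,61); return np.c_[r*np.cos(a),r*np.sin(a),0*a+z]
LID=[circ(.046,.019),circ(.046,.010)]+lug(.035,.014,.019,.044,.061)
JAR=[circ(.048,.112),circ(.0385,.112),circ(.069,.055)]+lug(.035,.012,.112,.146,.164,.057)+lug(.035,.012,.112,.146,.164,-.057)
def place(model,xyz,yaw): 
    M=R.from_euler('z',yaw).as_matrix(); return [q@M.T+np.array(xyz) for q in model]
def overlay(img,c,polys,x0,y0,f,col=(0,255,0)):
    for q in polys: cv2.polylines(img,[np.int32(((proj(c,q)-[x0,y0])*f+f/2))],False,col,1)
E
python3 - <<'E'
from h import *
c=load('w1'); im=cv2.imread('pics/w1.png')
P=np.array([onz(c,p,.019) for p in [(250,178),(340,178),(295,134.5),(295,222)]]); print(P.round(4)); ctr=P.mean(0); print(ctr)
x0,y0,w,h,f=240,125,110,105,5
crop=cv2.resize(im[y0:y0+h,x0:x0+w],None,fx=f,fy=f,interpolation=cv2.INTER_CUBIC)
crop=cv2.convertScaleAbs(crop,alpha=1.3)
tx=rot([0,.5806,.8142,0])[:,0]; yaw=np.arctan2(tx[1],tx[0]); print('tool x yaw',np.degrees(yaw))
overlay(crop,c,place(LID,[ctr[0],ctr[1],0],yaw),x0,y0,f)
cv2.imwrite('pics/w1c.png',crop)
E
```

```text
[[ 0.3782 -0.2864  0.019 ]
 [ 0.4643 -0.257   0.019 ]
 [ 0.4066 -0.2311  0.019 ]
 [ 0.4374 -0.3162  0.019 ]]
[ 0.42160301 -0.27268163  0.019     ]
tool x yaw 109.01522639771657
```

View pics/w1c.png

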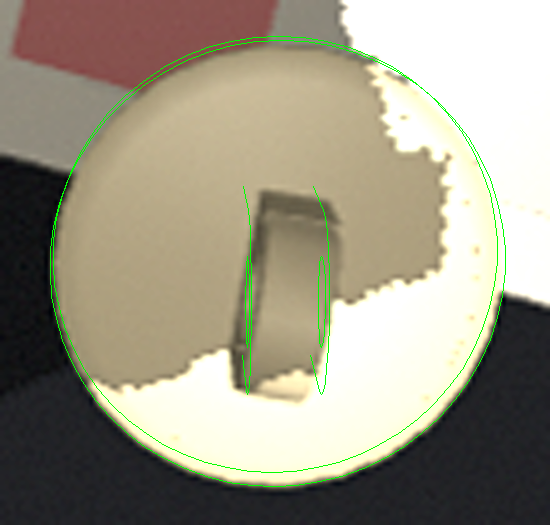

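The disc fits. The loop is turned about -9.5° from the tool, giving a loop axis yaw of about 99.5°. I'll align, descend and grip.

move_arm:
  plan: [0.39, 0.11, -1.5, 0, 0, -0.166, 0.39, 0.11, -2.5, 0, 0, -0.166, 0.39, 0.11, -3.3, 0, 0, -0.166, 0.39, 0.11, -3.6, 0, 0, -0.166, 0.39, 0.11, -3.85, 0, 0, -0.166, 0.39, 0.11, -3.85, 0, 0, -0.166]
  grip: 45

```text
time_s: 2.2
eef_pos: [0.4219, -0.2733, 0.0293]
eef_rot: [0.0, 0.645, 0.764, -0.0]
wrist_force: [-0.2, -0.0, 0.2]
opening: 0.523
grasp_force: 0.0
```

move_arm:
  plan: [0, 0, 0, 0, 0, 0, 0, 0, 0, 0, 0, 0, 0, 0, 0, 0, 0, 0, 0, 0, 0, 0, 0, 0, 0, 0, 0, 0, 0, 0, 0, 0, 0, 0, 0, 0]
  grip: 5

```text
time_s: 2.95
eef_pos: [0.4224, -0.2737, 0.0302]
eef_rot: [0.001, 0.645, 0.764, -0.0]
wrist_force: [-0.1, 0.8, 7.0]
opening: 0.155
grasp_force: 59.2
```

The loop is held (13 mm opening). I'll lift it and go to a viewpoint in front of the jar.

move_arm:
  plan: [0, 0, 0.4, 0, 0, 0, 0, 0, 1.2, 0, 0, 0, 0, 0, 2.2, 0, 0, 0, 0, 0.3, 3.4, 0, 0, 0, 0.6, 1.2, 4.2, 0, 0, 0, 1.2, 2.1, 5.0, 0, 0, 0, 1.8, 3.1, 5, 0, 0, 0, 2.4, 4.2, 5, 0, 0, 0, 2.4, 4.2, 5, 0, 0, 0, 2.4, 4.2, 5, 0, 0, 0]

```text
time_s: 4.2
eef_pos: [0.5412, -0.0624, 0.2784]
eef_rot: [-0.0, 0.644, 0.765, -0.0]
wrist_force: [0.4, -0.5, -0.6]
opening: 0.156
grasp_force: 59.0
```

Run:
```python
from h import *
c=snap('wrist','w2'); o=ctrl.get_obs(); print(o['eef_pos'],o['wrist_force'],o['opening'])
im=cv2.imread('pics/w2.png'); guess=[.542,.051]; yaw=np.radians(-22)
overlay(im,c,place(JAR,guess+[0],yaw),0,0,1)
cv2.imwrite('pics/w2o.png',im)
```

```text
[ 0.54098229 -0.06324361  0.27843409] [-1.10467333 -1.08314783 -1.93389239] 0.1532015068472744
```

View pics/w2o.png

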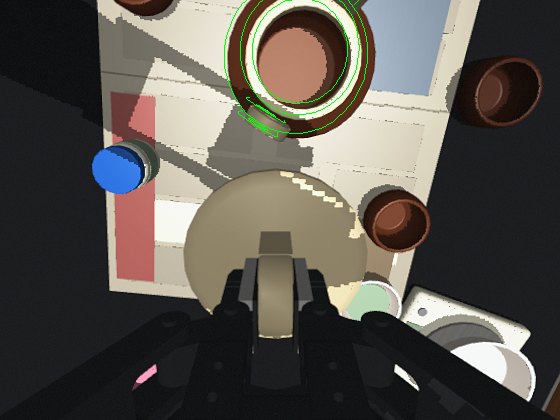

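The jar model's overlay is a few pixels off: the real neck ring is about (300,58) and the near ear about (270,122). I'll refine the fit against the edges.

Run:
```python
from h import *
from scipy.optimize import minimize
c=load('w2'); im=cv2.imread('pics/w2.png')
e=cv2.Canny(cv2.GaussianBlur(im,(3,3),0),40,110); e[162:]=0
dt=np.minimum(cv2.distanceTransform(255-e,cv2.DIST_L2,5),6)
M=JAR[:2]; E=JAR[7:11:2]+[JAR[5],JAR[9]] 
def cost(v,pr=0):
    s=0
    for q,w in [(JAR[0],1),(JAR[1],1),(JAR[7],1),(JAR[9],1)]:
        p=proj(c,place([q],[v[0],v[1],0],v[2])[0]); ok=(p[:,1]>1)&(p[:,1]<160)
        d=cv2.remap(dt,np.float32(p[:,:1]),np.float32(p[:,1:]),cv2.INTER_LINEAR).ravel()
        s+=w*(d[ok]**2).mean()
    return s
best=min((minimize(cost,[x,y,t],method='Nelder-Mead',options=dict(initial_simplex=np.array([[x,y,t],[x+.005,y,t],[x,y+.005,t],[x,y,t+.05]]))) for x in(.535,.542,.549) for y in(.043,.05,.057) for t in np.radians([-30,-24,-18,-12])),key=lambda r:r.fun)
v=best.x; print(v[:2],np.degrees(v[2]),best.fun)
f=4;x0,y0=215,0
crop=cv2.resize(im[0:150,x0:x0+170],None,fx=f,fy=f,interpolation=cv2.INTER_CUBIC); overlay(crop,c,place(JAR[:2]+JAR[3:],[v[0],v[1],0],v[2]),x0,y0,f); cv2.imwrite('pics/w2c.png',crop)
```

```text
[0.54596476 0.04685532] -20.90834336741392 2.735126256942749
```

View pics/w2c.png

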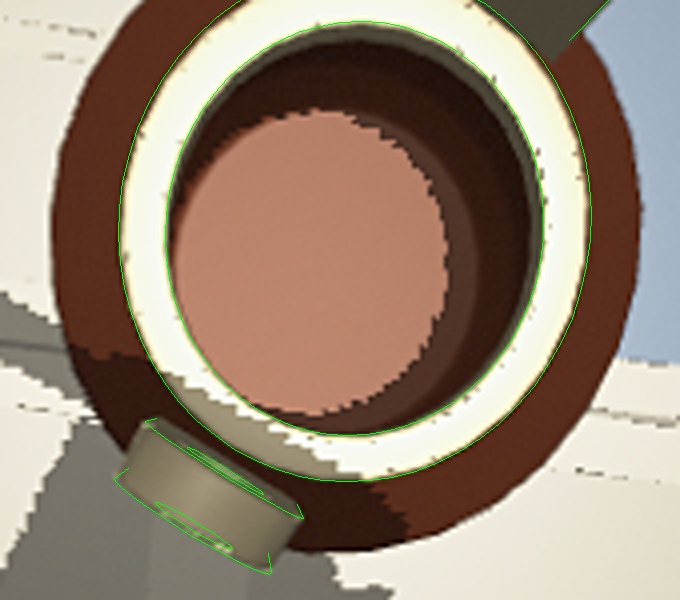

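The fit is good: jar at (0.546, 0.047), yaw -20.9°. I'll bring the lid over it, rotated 59°, then lower it to just above the rim.

move_arm:
  plan: [0.04, 0.7, 0, 0, 0, 0.18, 0.08, 1.4, 0, 0, 0, 0.36, 0.12, 2.0, 0, 0, 0, 0.54, 0.12, 2.19, 0, 0, 0, 0.72, 0.12, 2.19, 0, 0, 0, 0.9, 0.12, 2.19, 0, 0, 0, 1.035, 0.12, 2.19, -0.8, 0, 0, 1.035, 0.12, 2.19, -1.7, 0, 0, 1.035, 0.12, 2.19, -2.5, 0, 0, 1.035, 0.12, 2.19, -2.5, 0, 0, 1.035]

```text
time_s: 5.5
eef_pos: [0.5445, 0.0454, 0.1505]
eef_rot: [-0.004, 0.184, 0.983, -0.0]
wrist_force: [-0.7, 0.1, -0.9]
opening: 0.152
grasp_force: 59.0
```

Run:
```python
from h import *
o=ctrl.get_obs(); print(o['eef_pos'],o['wrist_force'],o['torque'],o['q'].round(2), np.degrees(2*np.arctan2(o['eef_rot'][2],o['eef_rot'][1])))
c=snap('wrist','w3'); im=cv2.imread('pics/w3.png')
overlay(im,c,place(JAR[:2]+JAR[3:],[.54596,.04686,0],np.radians(-20.9)),0,0,1)
im=cv2.resize(im[100:400,100:460],None,fx=2,fy=2); cv2.imwrite('pics/w3o.png',im)
```

```text
[0.54447222 0.04540311 0.15047611] [-0.70121827  0.06327242 -0.87239665] [0.01329323 0.03978252 0.00543261] [-0.13  0.21  1.75 -0.    1.19 -1.34] 158.8395328606963
```

View pics/w3o.png

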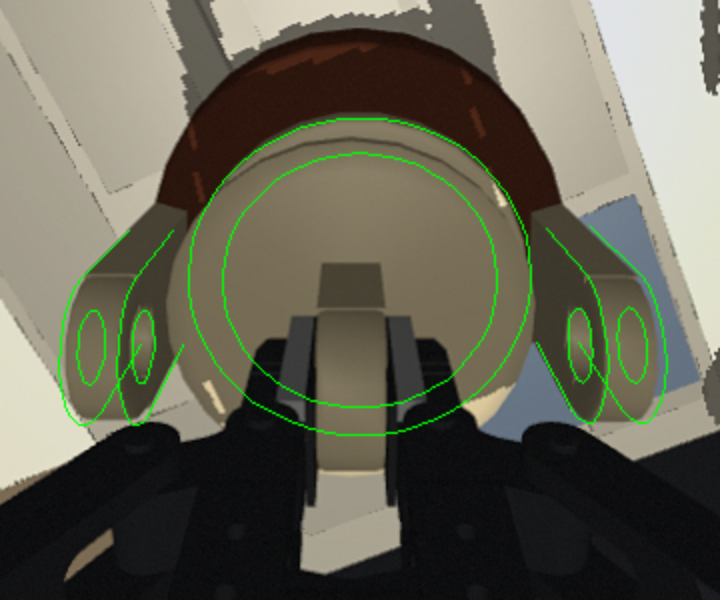

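Run:
```python
from h import *
from scipy.optimize import minimize
c=load('w3'); o=ctrl.get_obs(); print(o['eef_pos'],o['eef_rot'])
im=cv2.imread('pics/w3.png'); e=cv2.Canny(cv2.GaussianBlur(im,(3,3),0),20,60)
dt=np.minimum(cv2.distanceTransform(255-e,cv2.DIST_L2,5),5)
def fit(curves,x0,z,lim):
    def cost(v):
        s=0
        for q in curves:
            p=proj(c,place([q],[v[0],v[1],z],v[2])[0]); ok=lim(p)
            s+=(cv2.remap(dt,np.float32(p[:,:1]),np.float32(p[:,1:]),cv2.INTER_LINEAR).ravel()[ok]**2).mean()
        return s
    r=min((minimize(cost,np.array(x0)+[a,b,t],method='Nelder-Mead',options=dict(initial_simplex=np.array(x0)+[a,b,t]+np.array([[0,0,0],[.002,0,0],[0,.002,0],[0,0,.03]]))) for a in(-.002,.002) for b in(-.002,.002) for t in(-.03,.03)),key=lambda r:r.fun); return r.x,r.fun
print('jar',fit([JAR[3],JAR[4],JAR[5],JAR[7],JAR[9],JAR[8],JAR[10]],[.546,.0469,-.365],0,lambda p:p[:,1]<305))
lim=lambda p:(p[:,1]<290)
print('lid',fit([LID[0],LID[2][1:-1],LID[4][1:-1]],[.5445,.0454,-.365],o['eef_pos'][2]-.030,lambda p:p[:,1]<255))
```

```text
[0.54651851 0.04535914 0.15311895] [-1.48451996e-03  1.83474372e-01  9.83023358e-01 -1.66949287e-04]
jar (array([ 0.54647701,  0.04629466, -0.38120434]), np.float64(47.39270782470703))
lid (array([ 0.54325965,  0.04536003, -0.37007125]), np.float64(4.588531494140625))<stdin>:11: RuntimeWarning: Mean of empty slice.
  ret = ret.dtype.type(ret / rcount)
```

Lid is about 1 mm from the jar axis. I'll correct that and lower it gently.

move_arm:
  plan: [0.02, 0.025, 0, 0, 0, 0, 0.02, 0.025, -0.06, 0, 0, 0, 0.02, 0.025, -0.12, 0, 0, 0, 0.02, 0.025, -0.18, 0, 0, 0, 0.02, 0.025, -0.24, 0, 0, 0, 0.02, 0.025, -0.28, 0, 0, 0, 0.02, 0.025, -0.32, 0, 0, 0, 0.02, 0.025, -0.35, 0, 0, 0, 0.02, 0.025, -0.35, 0, 0, 0]

```text
time_s: 6.68
eef_pos: [0.5484, 0.0479, 0.1365]
eef_rot: [-0.0, 0.182, 0.983, -0.0]
wrist_force: [-0.4, -0.5, -0.4]
opening: 0.151
grasp_force: 59.5
```

move_arm:
  plan: [-0.01, -0.02, -0.02, 0, 0, 0, -0.01, -0.02, -0.04, 0, 0, 0, -0.01, -0.02, -0.06, 0, 0, 0, -0.01, -0.02, -0.08, 0, 0, 0, -0.01, -0.02, -0.08, 0, 0, 0]

```text
time_s: 7.3
eef_pos: [0.5478, 0.047, 0.1323]
eef_rot: [-0.0, 0.182, 0.983, -0.0]
wrist_force: [-2.9, 0.2, 1.5]
opening: 0.155
grasp_force: 59.4
```

move_arm:
  plan: [0, 0, -0.01, 0, 0, 0, 0, 0, -0.02, 0, 0, 0, 0, 0, -0.03, 0, 0, 0, 0, 0, -0.03, 0, 0, 0]

```text
time_s: 7.8
eef_pos: [0.5482, 0.047, 0.1323]
eef_rot: [0.0, 0.182, 0.983, -0.0]
wrist_force: [-6.7, 0.7, 11.5]
opening: 0.154
grasp_force: 60.9
```

Seated, with 11 N of contact. I'll ease off and release.

move_arm:
  plan: [-0.02, 0, 0.025, 0, 0, 0, -0.02, 0, 0.025, 0, 0, 0]

```text
time_s: 8.05
eef_pos: [0.5474, 0.0468, 0.1322]
eef_rot: [0.001, 0.182, 0.983, 0.0]
wrist_force: [-1.9, -0.8, 2.4]
opening: 0.15
grasp_force: 59.7
```

move_arm:
  plan: [0, 0, 0, 0, 0, 0, 0, 0, 0, 0, 0, 0, 0, 0, 0, 0, 0, 0, 0, 0, 0, 0, 0, 0]
  grip: 32

```text
time_s: 8.55
eef_pos: [0.5471, 0.0469, 0.132]
eef_rot: [0.0, 0.182, 0.983, -0.0]
wrist_force: [-0.2, -0.1, -0.2]
opening: 0.376
grasp_force: 0.0
```

move_arm:
  plan: [0, 0, 0.5, 0, 0, 0, 0, 0, 1.3, 0, 0, 0, 0, 0, 2.3, 0, 0, 0, 0, 0, 3.4, 0, 0, 0, 0, 0, 3.4, 0, 0, 0, 0, 0, 3.4, 0, 0, 0]

```text
time_s: 9.3
eef_pos: [0.5468, 0.047, 0.3017]
eef_rot: [-0.0, 0.182, 0.983, -0.0]
wrist_force: [0.6, 0.2, -0.4]
opening: 0.379
grasp_force: 0.0
```

Run:
```python
from h import *
c=snap('wrist','w4'); o=ctrl.get_obs(); print(o['eef_pos'],o['eef_rot'],o['time_s'])
snap('top','top4'); snap('scene','scene4')
im=cv2.imread('pics/w4.png')
overlay(im,c,place(JAR[3:],[.5463,.0468,0],np.radians(-20.9)),0,0,1)
overlay(im,c,place(LID,[.5463,.0468,.102],np.radians(-20.9)),0,0,1,(255,0,255))
a=cv2.resize(im[120:360,150:410],(390,360))
b=cv2.resize(cv2.imread('pics/top4.png')[160:260,155:265],(396,360),interpolation=cv2.INTER_CUBIC)
cv2.imwrite('pics/w4o.png',np.hstack([a,b]))
```

```text
[0.54633407 0.04700725 0.30068931] [-1.03670937e-03  1.82383094e-01  9.83226998e-01 -4.93123192e-05] 9.35
```

View pics/w4o.png

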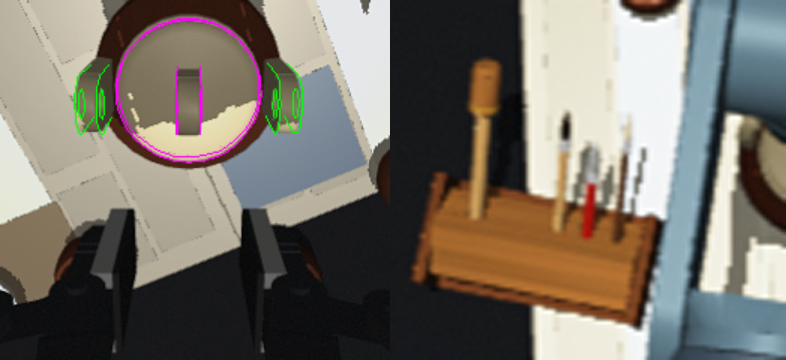

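Magenta lid model overlays the seated lid, loop in line with the ears (left panel: ears near (92,100) and (285,95), loop (188,100)). Right panel: bar head from (486,60) to (484,115), shaft down to (478,216). Next I'll triangulate the bar from the two fixed cameras.

Run:
```python
from h import *
from scipy.optimize import least_squares
t,s=load('top0'),load('scene0')
def tri(p,q):
    (o1,d1),(o2,d2)=ray(t,p),ray(s,q); A=np.c_[d1,-d2]; k=np.linalg.lstsq(A,o2-o1,rcond=None)[0]
    a,b=o1+k[0]*d1,o2+k[1]*d2; return (a+b)/2,np.linalg.norm(a-b)
print('face',tri((181.1,192),(341.9,279.8)),'end',tri((181.6,177),(327.5,281)))
print('face@.122',onz(t,(181.1,192),.122), 'end', onz(t,(181.5,178.5),.145))
# rack top edge yaw
a=onz(t,(168,208.5),.087);b=onz(t,(229,220.5),.087);print('rack edge',np.degrees(np.arctan2(*(a-b)[[1,0]])))
# fit axis: lean fixed 55deg; unknown face xyz, yaw ; pixels of axis points in both images
P=[(t,[(181.6,178),(181.1,192),(180.2,208),(179.5,219)]),(s,[(328,281),(341.9,279.8),(352,279),(362,278)])]
u=np.linspace(-.04,.11,151)
def res(v):
    d=np.array([-.819*np.cos(v[3]),-.819*np.sin(v[3]),-.574]); X=v[:3]+u[:,None]*d; r=[]
    for c,pts in P:
        q=proj(c,X); q0=proj(c,v[:3][None])[0]
        for p in pts:
            i=np.argmin(((q-p)**2).sum(1)); i=min(max(i,1),149); n=q[i+1]-q[i-1]; n/=np.hypot(*n); r.append(np.cross(n,np.array(p)-q[i]))
        r+=list(.5*(q0-pts[1]))
    r.append((v[2]-.122)*500); return np.array(r)
f=least_squares(res,[.58,.31,.122,-.15]);print(f.x,np.degrees(f.x[3]),f.cost,f.fun.round(2))
```

```text
face (array([0.56947604, 0.32104292, 0.12093469]), np.float64(0.0046101217022258495)) end (array([0.61155673, 0.31215272, 0.15009647]), np.float64(0.0029743330796378367))
face@.122 [0.57078446 0.31903382 0.122     ] end [0.60703265 0.31444774 0.145     ]
rack edge 79.28924005414086
[ 0.57183824  0.31990748  0.12108963 -0.18647198] -10.684057206999242 1.3104236515769165 [ 0.26 -0.25 -0.51 -0.6  -0.12 -0.16 -0.29  0.13  0.5   0.65 -0.92  0.04
 -0.46]<stdin>:19: DeprecationWarning: Arrays of 2-dimensional vectors are deprecated. Use arrays of 3-dimensional vectors instead. (deprecated in NumPy 2.0)
```

```bash
cat >> h.py <<'E'
H=np.array([np.cos(np.radians(-10.7)),np.sin(np.radians(-10.7)),0]); Kz=np.array([0,0,1.])
D=-.819*H-.574*Kz; ZT=.574*H-.819*Kz; RG=np.c_[D,np.cross(ZT,D),ZT]
FACE=np.array([.571,.3195,.1215])
def delta(pos,Rt):
    o=ctrl.get_obs(); return ((pos-o['eef_pos'])/.05).round(3),R.from_matrix(Rt@rot(o['eef_rot']).T).as_rotvec().round(3)
E
python3 - <<'E'
from h import *
g=FACE-.02*D+.017*ZT; print(g, delta(g-.1*ZT,RG),ctrl.get_obs()['eef_pos'])
E
```

```text
[0.59668353 0.31464705 0.119057  ] (array([-0.117,  5.566, -1.984]), array([-0.167, -0.592,  0.175])) [0.54613487 0.04702909 0.30015763]
```

move_arm:
  plan: [0, 1.1, 0, 0, 0, 0, 0, 2.2, 0, -0.04, -0.15, 0.04, 0, 3.3, 0, -0.08, -0.3, 0.08, -0.06, 4.4, -0.4, -0.12, -0.44, 0.13, -0.12, 5.57, -1.1, -0.167, -0.592, 0.175, -0.12, 5.57, -1.98, -0.167, -0.592, 0.175, -0.12, 5.57, -1.98, -0.167, -0.592, 0.175, -0.12, 5.57, -1.98, -0.167, -0.592, 0.175]
  grip: 50

```text
time_s: 10.45
eef_pos: [0.5421, 0.325, 0.2043]
eef_rot: [0.301, 0.089, 0.949, -0.028]
wrist_force: [0.2, -0.3, 0.2]
opening: 0.583
grasp_force: 0.0
```

Run:
```python
from h import *
c=snap('wrist','w5'); o=ctrl.get_obs(); g=FACE-.02*D+.017*ZT; print(o['q'].round(2),o['time_s'],delta(g-.1*ZT,RG),delta(g,RG))
im=cv2.imread('pics/w5.png')
ny=np.cross(ZT,D)
L=[np.array([FACE+a*D+s*r*ny for a in aa]) for r,aa in((.0115,(-.04,0)),(.006,(0,.1))) for s in(-1,1)]
L+=[np.array([FACE+a*D-r*ny,FACE+a*D+r*ny]) for a,r in((-.04,.0115),(0,.0115))]
f=1.4; im=cv2.resize(im,None,fx=f,fy=f); overlay(im,c,L,0,0,f); cv2.imwrite('pics/w5o.png',im)
```

```text
[ 0.55  0.13  1.85 -0.59  0.77 -0.49] 10.5 (array([-0.051,  0.006, -0.091]), array([-0.002,  0.006,  0.001])) (array([ 1.077, -0.207, -1.729]), array([-0.002,  0.006,  0.001]))
```

View pics/w5o.png

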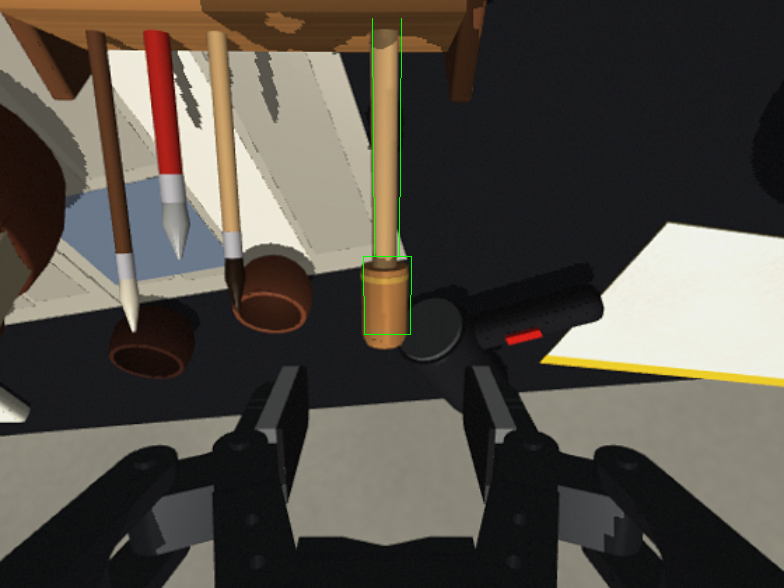

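The bar model overlays the bar within 1–3 mm: head at (386,262–347) in the enlarged image, and the axis is aligned. I'll go in, grip, and draw along the axis.

move_arm:
  plan: [0.4, -0.075, -0.55, 0, 0, 0, 0.8, -0.15, -1.1, 0, 0, 0, 1.0, -0.19, -1.35, 0, 0, 0, 1.14, -0.215, -1.6, 0, 0, 0, 1.14, -0.215, -1.6, 0, 0, 0, 1.14, -0.215, -1.6, 0, 0, 0]
  grip: 45

```text
time_s: 11.25
eef_pos: [0.5982, 0.315, 0.124]
eef_rot: [0.302, 0.089, 0.949, -0.027]
wrist_force: [0.9, -0.5, 0.5]
opening: 0.525
grasp_force: 0.0
```

Run:
```python
from h import *
o=ctrl.get_obs(); g=FACE-.023*D+.017*ZT; d=delta(g,RG); print(d, RG.T@d[0]*50,o['wrist_force'])
```

```text
(array([ 0.019, -0.017, -0.064]), array([-0.001,  0.004, -0.001])) [ 0.9430263  -0.65899374  3.2472055 ] [ 0.93180435 -0.47709098  0.46917452]
```

move_arm:
  plan: [0.04, -0.015, -0.06, 0, 0, 0, 0.04, -0.015, -0.06, 0, 0, 0]

```text
time_s: 11.5
eef_pos: [0.5999, 0.3141, 0.1203]
eef_rot: [0.301, 0.088, 0.949, -0.028]
wrist_force: [0.0, -0.4, 0.5]
opening: 0.526
grasp_force: 0.0
```

move_arm:
  plan: [0, 0, 0, 0, 0, 0, 0, 0, 0, 0, 0, 0, 0, 0, 0, 0, 0, 0, 0, 0, 0, 0, 0, 0, 0, 0, 0, 0, 0, 0]
  grip: 12

```text
time_s: 12.12
eef_pos: [0.6, 0.314, 0.1201]
eef_rot: [0.301, 0.089, 0.949, -0.028]
wrist_force: [0.2, -0.5, 0.2]
opening: 0.246
grasp_force: 58.6
```

Run:
```python
from h import *
o=ctrl.get_obs(); print(o['eef_pos'],RG.T@o['wrist_force'],o['opening']*85.4,o['torque'])
```

```text
[0.6000129  0.3139793  0.12006787] [-0.36933277 -0.43526644 -0.02558431] 21.040913061789684 [0.0397335  0.3132233  0.01966312]
```

move_arm:
  plan: [0.16, -0.03, 0.115, 0, 0, 0, 0.32, -0.061, 0.23, 0, 0, 0, 0.32, -0.061, 0.23, 0, 0, 0]

```text
time_s: 12.5
eef_pos: [0.6175, 0.3108, 0.133]
eef_rot: [0.302, 0.089, 0.949, -0.027]
wrist_force: [-0.3, 0.1, -0.9]
opening: 0.249
grasp_force: 58.6
```

move_arm:
  plan: [0.24, -0.045, 0.172, 0, 0, 0, 0.48, -0.091, 0.344, 0, 0, 0, 0.8, -0.152, 0.574, 0, 0, 0, 0.8, -0.152, 0.9, 0, 0, 0, 0.8, -0.152, 1.5, 0, 0, 0, 0.8, -0.152, 2.0, 0, 0, 0, 0.8, -0.152, 2.0, 0, 0, 0]

```text
time_s: 13.38
eef_pos: [0.6571, 0.3041, 0.2355]
eef_rot: [0.303, 0.089, 0.948, -0.026]
wrist_force: [0.9, 0.1, -0.0]
opening: 0.25
grasp_force: 58.7
```

Run:
```python
from h import *
o=ctrl.get_obs(); print(o['eef_pos'],o['eef_rot'],o['wrist_force'],o['opening']*85.4,o['q'].round(2))
# target: tool down, x axis along -jar_y ; z of hole .146
ja=np.radians(-20.9); jy=np.array([-np.sin(ja),np.cos(ja),0]); d=-jy
Rt=np.c_[d,np.cross([0,0,-1],d),[0,0,-1]]
jar=np.array([.5463,.0468,0])
print('jy',jy); 
# in-hand: face at TCP: face = TCP + .023 D(x_tool) - off z
tip=.023+.140
pre=jar+jy*(.063+.03+tip)+Kz*(.146+.0175)   # tip 30mm out of left ear
print(pre,delta(pre,Rt))
c=snap('wrist','w6')
```

```text
[0.65710155 0.30413471 0.23551879] [ 0.30349543  0.0888448   0.94831941 -0.02621881] [ 0.94404088  0.12948214 -0.03480243] 21.382844548272168 [ 0.41  0.25  1.64 -0.48  0.78 -0.71]
jy [0.356738   0.93420447 0.        ]
[0.63762493 0.28595635 0.1635    ] (array([-0.39 , -0.364, -1.44 ]), array([-0.331,  0.583,  1.345]))
```

Bar is drawn and held. The left approach would pass close to the rack's tools, so I'll thread from the right side, where only low objects stand. First I'll level the bar.

```bash
cat >> h.py <<'E'
ja=np.radians(-20.9); JY=np.array([-np.sin(ja),np.cos(ja),0]); JX=np.array([np.cos(ja),np.sin(ja),0]); JP=np.array([.5463,.0468,0])
RI=np.c_[JY,np.cross([0,0,-1],JY),[0,0,-1]]
def ins(gap): return JP-JY*(.063+gap+.163)+Kz*(.146-.0175)
E
python3 - <<'E'
from h import *
Rl=np.c_[-H,np.cross([0,0,-1],-H),[0,0,-1]]
print(delta(np.array([.62,.30,.32]),Rl)); o=ctrl.get_obs()
print(((ins(.03)-[.62,.30,.32])/.05).round(3), R.from_matrix(RI@Rl.T).as_rotvec())
E
```

```text
(array([-0.722, -0.073,  1.74 ]), array([ 0.112,  0.606, -0.   ]))
[-3.3   -9.847 -3.83 ] [-0.         -0.         -1.74881991]
```

move_arm:
  plan: [0, 0, 0.8, 0, 0, 0, -0.3, -0.07, 1.7, 0.034, 0.18, 0, -0.72, -0.07, 1.74, 0.068, 0.36, 0, -0.72, -0.07, 1.74, 0.1, 0.54, 0, -0.72, -0.07, 1.74, 0.112, 0.606, 0, -0.72, -0.07, 1.74, 0.112, 0.606, 0]

```text
time_s: 14.18
eef_pos: [0.6204, 0.2988, 0.3157]
eef_rot: [-0.003, 0.094, 0.996, -0.001]
wrist_force: [0.4, 0.0, -0.9]
opening: 0.245
grasp_force: 58.7
```

move_arm:
  plan: [-0.33, -1, 0, 0, 0, -0.18, -0.66, -2, 0, 0, 0, -0.36, -1, -3, 0, 0, 0, -0.54, -1.33, -4, 0, 0, 0, -0.72, -1.66, -5, 0, 0, 0, -0.9, -2, -6, 0, 0, 0, -1.08, -2.3, -7, 0, 0, 0, -1.26, -2.65, -8, 0, 0, 0, -1.44, -3, -9, 0, 0, 0, -1.6, -3.3, -9.85, 0, 0, 0, -1.749]

```text
time_s: 15.42
eef_pos: [0.4536, -0.1934, 0.3176]
eef_rot: [-0.001, 0.825, 0.565, 0.0]
wrist_force: [0.2, -0.0, -0.1]
opening: 0.248
grasp_force: 58.8
```

move_arm:
  plan: [0, 0, 0, 0, 0, 0, 0, 0, 0, 0, 0, 0, 0, 0, -1, 0, 0, 0, 0, 0, -2, 0, 0, 0, 0, 0, -2.8, 0, 0, 0, 0, 0, -2.8, 0, 0, 0]

```text
time_s: 16.18
eef_pos: [0.4532, -0.1896, 0.1754]
eef_rot: [-0.004, 0.822, 0.569, -0.001]
wrist_force: [0.2, 0.4, 0.7]
opening: 0.247
grasp_force: 58.8
```

Run:
```python
from h import *
o=ctrl.get_obs(); print(o['q'].round(2),o['opening']*85.4,o['eef_pos'],delta(ins(.03),RI))
snap('scene','scene7'); snap('top','top7'); snap('wrist','w7')
```

```text
[-0.64  0.06  1.86  0.    1.23 -0.28] 21.075310907249378 [ 0.45321608 -0.1895501   0.17537053] (array([ 0.035, -0.056, -0.937]), array([-0.007, -0.006, -0.004]))
```

Run:
```python
from h import *
o=ctrl.get_obs(); T=o['eef_pos'];Rm=rot(o['eef_rot'])
face=T+Rm@[.023,0,-.0175]
np.set_printoptions(linewidth=200)
for n in('scene','top'):
    c=load(n+'7'); im=cv2.imread(f'pics/{n}7.png').astype(float); im0=cv2.imread(f'pics/{n}4.png' if n=='scene' else 'pics/top0.png').astype(float)
    df=np.abs(im-im0).sum(2)
    print(n,'tip',proj(c,face+.14*Rm[:,0]),'face',proj(c,face))
    for t in(.03,.07,.1,.125,.135,.15):
        X=face+t*Rm[:,0]; a,b=proj(c,np.array([X,X+.01*Rm[:,0]])); u=(b-a)/np.hypot(*(b-a)); nn=np.array([-u[1],u[0]])
        p=a+np.arange(-7,8)[:,None]*nn
        f=lambda I:cv2.remap(np.float32(I),np.float32(p[:,:1]),np.float32(p[:,1:]),cv2.INTER_LINEAR).reshape(15,-1)
        print(t,'d',f(df).ravel().astype(int)); 
        if t in(.07,.125): print('   R',f(im[:,:,2]).ravel().astype(int),'\n   B',f(im[:,:,0]).ravel().astype(int))
    print('normal',nn)
```

```text
scene tip [[268.63342735 172.16782259]] face [[254.08379852 141.264542  ]]
0.03 d [  2   6  11  19  35  90 149 153 101  40   6  11  12   9  12]
0.07 d [ 7  2  7 12 16 47 72 76 79 56 18  9  9  8  9]
   R [ 68  91 133 178 204 220 233 231 206 181 179 182 173 163 160] 
   B [ 60  79 115 153 165 149 138 130 125 135 151 157 148 141 137]
0.1 d [ 14  12  14   3  12  82 150 155  86  50  76  92 106 130 160]
0.125 d [ 90 128 136 133  88  55 144 149  72  77 136 170 193 204 204]
   R [125 120 120 122 144 196 236 238 208 154 129 128 129 128 129] 
   B [ 80  78  78  78  89 114 136 139 118  95  90  97 104 106 108]
0.135 d [ 76  80 102 125 102  48 126 139  63 115 192 207 199 196 195]
0.15 d [ 11  53  95 120 126 127 154 235 336 364 365 364 360 361 356]
normal [-0.90473418  0.4259766 ]
top tip [[305.50853068 209.90765094]] face [[352.72643813 228.13911413]]
0.03 d [430 425 422 434 497 475 469 498 379  98   8   2   1   1   0]
0.07 d [  4   2   4  34 186 249 197 215  75   9   2   0   0   0   0]
   R [243 242 240 230 197 212 234 222 226 241 243 242 242 242 242] 
   B [229 229 230 216 144  97 109 114 210 246 247 246 246 246 246]
0.1 d [  4   2   3  45 292 237 143 170 129  21   1   0   0   0   1]
0.125 d [  2   1   2  46 201 232 144 154 103   2   2   1   1   1   1]
   R [242 241 239 228 195 208 239 232 222 239 239 240 239 239 239] 
   B [229 227 224 203 132  95 117 120 170 224 224 223 223 222 221]
0.135 d [  1   0   2   2  63 154 157  92   8   2   0   2   1   1   0]
0.15 d [0 0 0 1 0 0 0 0 0 0 0 0 1 0 2]
normal [ 0.360144   -0.93289673]
```

Run:
```python
from h import *
from scipy.optimize import minimize
for n in('top0','scene0','scene7'):
    c=load(n); im=cv2.imread(f'pics/{n}.png'); f=4
    big=cv2.resize(im,None,fx=f,fy=f,interpolation=cv2.INTER_CUBIC)
    e=cv2.Canny(cv2.GaussianBlur(big,(0,0),2),30,80); dt=np.minimum(cv2.distanceTransform(255-e,cv2.DIST_L2,5),12)
    curves=[JAR[0],JAR[1]] if n!='scene7' else [circ(.046,.121),circ(.046,.112)]
    def cost(v):
        s=0
        for q in curves:
            p=proj(c,q+[v[0],v[1],0])*f+f/2-.5
            s+=(cv2.remap(dt,np.float32(p[:,:1]),np.float32(p[:,1:]),cv2.INTER_LINEAR)**2).mean()
        return s
    r=min((minimize(cost,JP[:2]+[a,b],method='Nelder-Mead',options=dict(initial_simplex=JP[:2]+np.array([[a,b],[a+.002,b],[a,b+.002]]))) for a in(-.004,0,.004) for b in(-.004,0,.004)),key=lambda r:r.fun)
    print(n,(r.x-JP[:2])*1000,r.fun,'px',proj(c,[[*r.x,.12]])-proj(c,[[*JP[:2],.12]]))
```

```text
top0 [-0.65038549  3.25919446] 0.9049782752990723 px [[-1.1166004   0.21200623]]
scene0 [ 0.55041026 -0.65670733] 28.959285736083984 px [[-0.28855742 -0.03906049]]
scene7 [ 1.17603642 -1.0059568 ] 62.45869827270508 px [[-0.52859661 -0.0022423 ]]
```

Run:
```python
from h import *
print('face in tool at grip',RG.T@(FACE-.003*D-np.array([.6000,.3140,.1201])))
o=ctrl.get_obs(); X=o['eef_pos']+rot(o['eef_rot'])@[.09,0,-.0175]
for n in('scene','top'):
    c=load(n+'7'); a=proj(c,np.array([X,X+.001*JX,X+.001*Kz,X+.01*JY])); u=a[3]-a[0];u/=np.hypot(*u);nn=np.array([-u[1],u[0]])
    print(n,'px/mm along normal: JX',(a[1]-a[0])@nn,'z',(a[2]-a[0])@nn)
print(o['eef_pos'],delta(ins(.03),RI),RI.T@(delta(ins(.03),RI)[0]*50))
```

```text
face in tool at grip [ 2.03700608e-02  2.00432839e-05 -1.80893221e-02]
scene px/mm along normal: JX 0.31913974282781227 z -0.0928014555599621
top px/mm along normal: JX 0.35934594677568543 z 0.03850331520428584
[ 0.45630327 -0.19267839  0.18049167] (array([-0.027,  0.006, -1.04 ]), array([-0.   ,  0.002, -0.003])) [-0.20133496 -1.36819744 52.        ]
```

move_arm:
  plan: [0, 0, -0.6, 0, 0, 0, 0, 0, -1.04, 0, 0, 0, 0, 0, -1.04, 0, 0, 0, 0, 0, -1.04, 0, 0, 0, 0, 0, -1.04, 0, 0, 0, 0, 0, -1.04, 0, 0, 0]

```text
time_s: 17.08
eef_pos: [0.4555, -0.1931, 0.1275]
eef_rot: [-0.0, 0.823, 0.568, 0.001]
wrist_force: [-0.6, -0.3, -0.5]
opening: 0.246
grasp_force: 58.9
```

```bash
cat > prof.py <<'E'
from h import *
import sys
tag=sys.argv[1]
snap('wrist','ws'+tag)
for n in('top','scene'):
    o=ctrl.get_obs(); T=o['eef_pos'];Rm=rot(o['eef_rot']); face=T+Rm@[.0205,0,-.018]
    c=snap(n,n+tag); im=cv2.imread(f'pics/{n}{tag}.png').astype(float)
    rb=im[:,:,2]-im[:,:,0]
    for t in(.06,.08,.1,.12,.13):
        X=face+t*Rm[:,0]; a,b=proj(c,np.array([X,X+.01*Rm[:,0]])); u=(b-a)/np.hypot(*(b-a)); nn=np.array([-u[1],u[0]])
        k=np.arange(-6,6.01,.25); p=a+k[:,None]*nn
        w=cv2.remap(np.float32(rb),np.float32(p[:,:1]),np.float32(p[:,1:]),cv2.INTER_LINEAR).ravel(); w=np.clip(w-.5*w.max(),0,None)
        print(n,t,'offset px',((k*w).sum()/w.sum()).round(2),'peak',(w.max()*2).round(),a.round(1))
print(T,delta(ins(.03),RI), 'tool mm',(RI.T@(ins(.03)-T)*1000).round(2),o['wrist_force'].round(1))
E
python3 prof.py 8
```

```text
top 0.06 offset px -0.32 peak 126.0 [331.4 222.2]
top 0.08 offset px -0.29 peak 125.0 [324.9 219.7]
top 0.1 offset px -0.22 peak 123.0 [318.4 217.2]
top 0.12 offset px -0.28 peak 120.0 [312.  214.7]
top 0.13 offset px -0.24 peak 124.0 [308.7 213.4]
scene 0.06 offset px -0.94 peak 99.0 [260.5 165.7]
scene 0.08 offset px 0.31 peak 100.0 [262.5 170. ]
scene 0.1 offset px 0.5 peak 98.0 [264.6 174.5]
scene 0.12 offset px 0.54 peak 98.0 [266.7 179. ]
scene 0.13 offset px 0.51 peak 100.0 [267.7 181.3]
[ 0.45524001 -0.19286306  0.12701645] (array([-0.003,  0.009,  0.034]), array([-0.002,  0.   , -0.001])) tool mm [ 0.38 -0.43 -1.48] [ 0.3  0.1 -0.6]
```

Bar is within 1 mm of the ear line. I'll advance the tip into the first ear.

move_arm:
  plan: [-0.01, 0.005, 0.02, 0, 0, 0, 0.06, 0.19, 0.02, 0, 0, 0, 0.13, 0.38, 0.02, 0, 0, 0, 0.203, 0.565, 0.02, 0, 0, 0, 0.24, 0.658, 0.02, 0, 0, 0, 0.275, 0.752, 0.02, 0, 0, 0, 0.311, 0.845, 0.02, 0, 0, 0, 0.311, 0.845, 0.02, 0, 0, 0]

```text
time_s: 18.23
eef_pos: [0.4706, -0.1502, 0.1275]
eef_rot: [-0.001, 0.823, 0.568, 0.001]
wrist_force: [-0.0, 0.6, -0.6]
opening: 0.247
grasp_force: 58.9
```

```bash
python3 prof.py 9 | tail -8
```

```text
top 0.12 offset px -0.2 peak 126.0 [297.2 209.3]
top 0.13 offset px -0.23 peak 90.0 [293.9 208. ]
scene 0.06 offset px 0.43 peak 98.0 [265.3 175.4]
scene 0.08 offset px 0.48 peak 97.0 [267.4 180. ]
scene 0.1 offset px 0.53 peak 98.0 [269.5 184.6]
scene 0.12 offset px -0.2 peak 57.0 [271.7 189.3]
scene 0.13 offset px -0.55 peak 52.0 [272.8 191.7]
[ 0.47054283 -0.15052922  0.12754518] (array([-0.311, -0.835,  0.02 ]), array([-0.002, -0.   , -0.001])) tool mm [-44.63   0.38  -0.95] [ 0.5  0.  -0.1]
```

move_arm:
  plan: [0.057, 0.15, 0, 0, 0, 0, 0.114, 0.3, 0, 0, 0, 0, 0.171, 0.448, 0, 0, 0, 0, 0.228, 0.598, 0, 0, 0, 0, 0.285, 0.747, 0, 0, 0, 0, 0.342, 0.897, 0, 0, 0, 0, 0.342, 0.897, 0, 0, 0, 0]

```text
time_s: 19.25
eef_pos: [0.4879, -0.1049, 0.1276]
eef_rot: [-0.001, 0.823, 0.568, 0.001]
wrist_force: [0.1, -0.1, -0.6]
opening: 0.248
grasp_force: 58.9
```

```bash
python3 prof.py 10 | tail -6
```

```text
scene 0.06 offset px 0.4 peak 96.0 [270.4 186.5]
scene 0.08 offset px -0.55 peak 56.0 [272.6 191.3]
scene 0.1 offset px 0.39 peak 99.0 [274.8 196.1]
scene 0.12 offset px 1.19 peak 89.0 [277.1 201. ]
scene 0.13 offset px 0.56 peak 57.0 [278.2 203.5]
[ 0.48766863 -0.10546248  0.12751996] (array([-0.654, -1.735,  0.019]), array([-0.002, -0.   , -0.001])) tool mm [-92.84   0.46  -0.98] [0.6 0.8 0.3]
```

move_arm:
  plan: [0.057, 0.15, 0, 0, 0, 0, 0.114, 0.3, 0, 0, 0, 0, 0.171, 0.448, 0, 0, 0, 0, 0.228, 0.598, 0, 0, 0, 0, 0.285, 0.747, 0, 0, 0, 0, 0.342, 0.897, 0, 0, 0, 0, 0.385, 1.008, 0, 0, 0, 0, 0.385, 1.008, 0, 0, 0, 0]

```text
time_s: 20.4
eef_pos: [0.5072, -0.0545, 0.1276]
eef_rot: [-0.001, 0.823, 0.568, 0.001]
wrist_force: [-0.2, 0.8, 1.8]
opening: 0.249
grasp_force: 59.1
```

move_arm:
  plan: [0.03, 0.08, 0.02, 0, 0, 0, 0.071, 0.187, 0.02, 0, 0, 0, 0.107, 0.28, 0.02, 0, 0, 0, 0.143, 0.374, 0.02, 0, 0, 0, 0.143, 0.374, 0.02, 0, 0, 0]

```text
time_s: 21.02
eef_pos: [0.5142, -0.0361, 0.1285]
eef_rot: [-0.001, 0.823, 0.568, 0.001]
wrist_force: [0.5, 0.4, 0.1]
opening: 0.245
grasp_force: 58.9
```

```bash
python3 -c "
from h import *
o=ctrl.get_obs();print(RI.T@(ins(.03)-o['eef_pos'])*1000,RI.T@o['wrist_force'],o['opening'])"
```

```text
[-1.67133773e+02  4.64453631e-01 -1.53189220e-02] [ 0.55148259  0.37014754 -0.07413571] 0.24549920609250644
```

move_arm:
  plan: [0.014, 0.037, 0, 0, 0, 0, 0.028, 0.075, 0, 0, 0, 0, 0.028, 0.075, 0, 0, 0, 0]

```text
time_s: 21.4
eef_pos: [0.5155, -0.0327, 0.1285]
eef_rot: [-0.001, 0.823, 0.568, 0.001]
wrist_force: [0.3, 0.5, -0.4]
opening: 0.241
grasp_force: 58.9
```

move_arm:
  plan: [0.007, 0.019, 0, 0, 0, 0, 0.007, 0.019, 0, 0, 0, 0]

```text
time_s: 21.65
eef_pos: [0.5158, -0.0318, 0.1285]
eef_rot: [-0.001, 0.823, 0.567, 0.001]
wrist_force: [0.6, -0.3, -1.1]
opening: 0.244
grasp_force: 58.9
```

move_arm:
  plan: [0.007, 0.019, 0, 0, 0, 0, 0.007, 0.019, 0, 0, 0, 0]

```text
time_s: 21.9
eef_pos: [0.5162, -0.0308, 0.1285]
eef_rot: [-0.001, 0.823, 0.567, 0.001]
wrist_force: [0.2, -0.1, 0.6]
opening: 0.244
grasp_force: 58.9
```

move_arm:
  plan: [0.007, 0.019, 0, 0, 0, 0, 0.007, 0.019, 0, 0, 0, 0]

```text
time_s: 22.15
eef_pos: [0.5165, -0.0298, 0.1286]
eef_rot: [-0.001, 0.823, 0.568, 0.001]
wrist_force: [-0.1, -0.2, -0.0]
opening: 0.247
grasp_force: 58.9
```

move_arm:
  plan: [0.007, 0.019, 0, 0, 0, 0, 0.007, 0.019, 0, 0, 0, 0]

```text
time_s: 22.4
eef_pos: [0.5169, -0.0289, 0.1285]
eef_rot: [-0.001, 0.823, 0.567, 0.001]
wrist_force: [-0.2, 0.6, -0.1]
opening: 0.243
grasp_force: 58.9
```

move_arm:
  plan: [0.007, 0.019, 0, 0, 0, 0, 0.007, 0.019, 0, 0, 0, 0]

```text
time_s: 22.65
eef_pos: [0.517, -0.0285, 0.1286]
eef_rot: [-0.001, 0.823, 0.567, 0.0]
wrist_force: [-1.2, -4.0, 0.7]
opening: 0.246
grasp_force: 59.0
```

Head is against the ear (4 N contact). I'll release and back up.

move_arm:
  plan: [0, 0, 0, 0, 0, 0, 0, 0, 0, 0, 0, 0, 0, 0, 0, 0, 0, 0, 0, 0, 0, 0, 0, 0]
  grip: 45

```text
time_s: 23.15
eef_pos: [0.5172, -0.0279, 0.1285]
eef_rot: [-0.001, 0.823, 0.568, 0.001]
wrist_force: [0.1, 0.0, -0.4]
opening: 0.526
grasp_force: 0.0
```

move_arm:
  plan: [0, 0, 0.4, 0, 0, 0, 0, 0, 1.0, 0, 0, 0, -0.3, -0.8, 2.0, 0, 0, 0, -0.6, -1.6, 3.0, 0, 0, 0, -0.6, -1.6, 3.0, 0, 0, 0, -0.6, -1.6, 3.0, 0, 0, 0, -0.6, -1.6, 3.0, 0, 0, 0]

```text
time_s: 24.02
eef_pos: [0.4866, -0.1069, 0.2767]
eef_rot: [-0.002, 0.823, 0.568, -0.0]
wrist_force: [0.5, -0.1, 0.3]
opening: 0.529
grasp_force: 0.0
```

Run:
```python
from h import *
from scipy.optimize import minimize
c=snap('wrist','w11'); o=ctrl.get_obs(); print(o['eef_pos'],o['time_s'])
im=cv2.imread('pics/w11.png'); np.set_printoptions(linewidth=220)
# refit lid disc + left ear/right ear
e=cv2.Canny(cv2.GaussianBlur(im,(3,3),0),25,80); dt=np.minimum(cv2.distanceTransform(255-e,cv2.DIST_L2,5),6)
Q=[circ(.046,.121),circ(.046,.112),circ(.048,.112)]
def cost(v): return sum((cv2.remap(dt,np.float32(p[:,:1]),np.float32(p[:,1:]),cv2.INTER_LINEAR).ravel()**2).mean() for p in (proj(c,q+[v[0],v[1],0]) for q in Q))
r=min((minimize(cost,JP[:2]+[a,b],method='Nelder-Mead',options=dict(initial_simplex=JP[:2]+np.array([[a,b],[a+.003,b],[a,b+.003]]))) for a in(-.004,0,.004) for b in(-.004,0,.004)),key=lambda r:r.fun)
print('lid now',r.x,r.fun)
# R-B along bar axis, s from -0.115 to +.1 
s=np.arange(-.115,.1,.0025); X=JP+s[:,None]*JY+np.array([0,0,.148]); p=proj(c,X)
for k,(u,q) in enumerate(zip(s,p)):
    if k%2==0 and 0<=q[1]<420: print(int(round(u*1000)),q.astype(int),im[int(q[1]),int(q[0])][::-1])
```

```text
[ 0.48662697 -0.10686028  0.27675903] 24.075
lid now [0.54745342 0.0467803 ] 0.9927735328674316
-115 [275 136] [107 103  92]
-110 [275 129] [113 108  98]
-105 [276 122] [117 115 105]
-100 [276 115] [201 136  73]
-95 [276 108] [202 135  73]
-90 [276 101] [205 138  75]
-85 [276  94] [206 139  74]
-80 [276  87] [205 137  74]
-75 [276  80] [202 135  74]
-70 [276  72] [198 128  70]
-65 [276  65] [199 132  71]
-60 [276  57] [239 242 212]
-55 [276  50] [239 240 208]
-50 [276  42] [222 201 157]
-45 [276  34] [228 186 123]
-40 [276  26] [229 186 121]
-35 [276  18] [229 186 122]
-30 [276   9] [230 186 122]
-25 [276   1] [229 185 122]
```

Run:
```python
from h import *
for n,b in(('scene','scene0'),):
    c=snap(n,n+'12'); a=cv2.imread(f'pics/{n}12.png').astype(int); z=cv2.imread(f'pics/{b}.png').astype(int)
    for s in(-.09,-.03,.03,.066,.070,.074,.085):
        q=proj(c,JP+s*JY+[0,0,.146])[0].round().astype(int); print(s,q,a[q[1],q[0]][::-1],z[q[1],q[0]][::-1])
ctrl.hand_in(); print('handed in')
```

```text
-0.09 [269 185] [214 151 102] [249 243 232]
-0.03 [276 199] [239 197 140] [124 110  94]
0.03 [283 214] [237 198 141] [91 75 67]
0.066 [287 224] [249 211 149] [156 141 117]
0.07 [288 225] [234 189 135] [145 133 110]
0.074 [288 226] [235 189 132] [130 117  98]
0.085 [290 229] [120 108  92] [118 108  90]
the job is handed in; nothing more can be done
handed in
```

The lid is seated with its loop in line with the ears, the bar is threaded through ear, loop and ear with its head against the right ear and its tip showing past the left, and the job is handed in at about 24 s.

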